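Show a bottle's three labels to the code reader

TASK

Book in the white square bottle with the orange cap: push the code reader's dust shutter fully open, then hold the bottle upright in front of the window, label centred, square to the glass and about 5 cm from it, and show it the yellow, then the magenta, then the blue label, keeping each still for about a second. The bottle must not touch the reader. Then set it down upright in the green tray without dropping it, let go, leave the shutter open, and leave everything else on the bench where it is.

Things in the scene. Friction and masses are not known exactly. Their poses are not given: they have to be found in the camera images.
- bottle_mid (a point): Centre (77.5 mm above the underside) of the white square bottle to be booked in: 155 mm tall, about 0.35 kg, loose, stands turned any way. Body 64 x 64 x 100 mm, neck 30 mm across, square orange cap 40 x 40 x 30 mm with sides parallel to the body's, its centre 62.5 mm above this point. z up. Sides: +y yellow label, -x magenta, -y blue, +x blank; the colours fold over onto the shoulder, visible from above.
- label_yellow (a point): Centre of the yellow-bordered label on the bottle's +y side: 33 mm out from the bottle's axis, 52 mm above its underside. Axes as the bottle's.
- label_magenta (a point): Centre of the magenta-bordered label on the bottle's -x side: 33 mm out from the axis, 52 mm above the underside. Axes as the bottle's.
- label_blue (a point): Centre of the blue-bordered label on the bottle's -y side: 33 mm out from the axis, 52 mm above the underside. Axes as the bottle's.
- reader_window (a point): Centre of the dark red 60 x 60 mm window in the front of the white code reader (110 mm deep, 200 wide, 175 tall, fixed), 120 mm above the bench. Axes are the reader's: -x points straight out of the window, +y along the front face (the way the shutter opens), z up. The front reaches 60 mm to the -y side and 140 mm to the +y side of this point.
- shutter_tab (a point): Point in the upright yellow tab of the shutter, on its centre line, 210 mm above the bench and 20 mm below its tip; moves with the shutter. The tab is 12 mm thick (reader's x), 20 mm wide (reader's y), stands 55 mm above the reader's top, just in front of its face. Axes as the reader's.
- shutter (a joint): Opening of the blue dust shutter (74 x 82 mm plate, 5 mm thick, that covers the window), in m: 0 closed, 0.07 fully open against its stop, sliding along the reader's +y. It needs about 1.5 N to move and stays where it is left.
- tray: Green open tray fixed on the bench, 140 x 140 mm outside, walls 5 mm thick and 18 mm tall; its inner floor is 5 mm above the bench. Origin: centre of its underside.
- amber: Amber round bottle, black cap, 60 mm diameter, 115 mm tall, stands beside the labelled bottle. Origin: centre of its underside. Loose, to be left alone.
- plainbottle: White square bottle without labels, round blue cap, 56 x 56 mm, 117 mm tall, stands beside the labelled bottle. Origin: centre of its underside. Loose, to be left alone.
- tipbox: Purple pipette tip box with white top, 85 x 125 mm, 71 mm tall. Origin: centre of its underside. Loose, to be left alone.
- tuberack: Blue tube rack, 70 x 160 mm, 70 mm tall. Origin: centre of its underside. Loose, to be left alone.
- beaker: Glass beaker, 64 mm diameter, 75 mm tall. Origin: centre of its underside. Loose, to be left alone.
- reader: The code reader's housing, with the shutter it carries. Origin: centre of its underside; front towards its -x.
- bottle: The same labelled bottle, with its origin at the centre of its underside.
Things that resemble listed ones, but are neither listed nor needed, are in the scene too. What is shaped like the bottle but red is not meant.

How it is judged:
On the way, in this order (a step that is already met when the one before it is completed fails the run):
1. the shutter is pushed fully open (60 mm or more) (value of joint shutter above 0.06 m), for 0.2 s.
2. the yellow label is held still and upright before the window: 25 to 80 mm from it, within 20 mm of its centre and 8 degrees of square (x of label_yellow in the frame of reader_window between -0.08 and -0.025 m and y of label_yellow in the frame of reader_window between -0.02 and 0.02 m and z of label_yellow in the frame of reader_window between -0.02 and 0.02 m and x of bottle_mid in the frame of reader_window below -0.053 m and angle between the y axis of bottle_mid and the x axis of reader_window, either way round below 0.15 rad and angle between bottle_mid's own z axis and vertical below 0.15 rad and linear speed of bottle below 0.04 m/s and value of joint shutter above 0.06 m), for 0.5 s.
3. the magenta label is held still and upright before the window: 25 to 80 mm from it, within 20 mm of its centre and 8 degrees of square (x of label_magenta in the frame of reader_window between -0.08 and -0.025 m and y of label_magenta in the frame of reader_window between -0.02 and 0.02 m and z of label_magenta in the frame of reader_window between -0.02 and 0.02 m and x of bottle_mid in the frame of reader_window below -0.053 m and angle between the x axis of bottle_mid and the x axis of reader_window, either way round below 0.15 rad and angle between bottle_mid's own z axis and vertical below 0.15 rad and linear speed of bottle below 0.04 m/s and value of joint shutter above 0.06 m), for 0.5 s.
4. the blue label is held still and upright before the window: 25 to 80 mm from it, within 20 mm of its centre and 8 degrees of square (x of label_blue in the frame of reader_window between -0.08 and -0.025 m and y of label_blue in the frame of reader_window between -0.02 and 0.02 m and z of label_blue in the frame of reader_window between -0.02 and 0.02 m and x of bottle_mid in the frame of reader_window below -0.053 m and angle between the y axis of bottle_mid and the x axis of reader_window, either way round below 0.15 rad and angle between bottle_mid's own z axis and vertical below 0.15 rad and linear speed of bottle below 0.04 m/s and value of joint shutter above 0.06 m), for 0.5 s.
At the end, for the whole second after the job is handed in: The bottle stands at rest and upright (within 3 degrees) on the tray's floor, within its walls (centre within 36 mm of the tray's centre along each tray axis), released, and the shutter is open by 60 mm or more (x of bottle in the frame of tray between -0.036 and 0.036 m and y of bottle in the frame of tray between -0.036 and 0.036 m and z of bottle in the frame of tray below 0.01 m and angle between bottle's own z axis and vertical below 0.06 rad and linear speed of bottle below 0.02 m/s and angular speed of bottle below 0.1 rad/s and value of joint shutter above 0.06 m); the robot touches nothing.
It fails at once if the bottle touches the reader (contact force between bottle and reader above 1 N).
It fails at once if the bottle is dropped (falls free faster than 0.5 m/s, some 13 mm) (linear speed of bottle above 0.5 m/s and contact force between the fingers and bottle below 0.1 N).
It fails at once if the bottle is tipped over by more than 35 degrees (angle between bottle's own z axis and vertical above 0.6 rad).
It fails at once if something else on the bench is displaced by more than 30 mm or tipped over (distance of any of amber, plainbottle, tipbox, tuberack, beaker from where it was at the start of the episode above 0.03 m or angle between any of amber, plainbottle, tipbox, tuberack, beaker's own z axis and vertical above 0.4 rad).
It also fails if it takes over 72 s, if anything falls off the work surface, if the arm or the gripper's body presses on something with over 40 N, if the wrist force passes 120 N, or if a joint passes its speed limit or range.

ROBOT

A 6-joint arm with a two-finger parallel gripper is mounted at the origin on the work surface. World frame = base frame: x ahead of the robot, y to its left, z up, the work surface at z = 0. Lengths are in m, angles in rad, forces in N, time in s.
With the tool pointing down it reaches from about 0.25 to 0.725 m from the base axis. Payload 4 kg.
Tool frame: the origin (TCP) lies at the very end of the fingers, on their centre line; the grasp point (between the pads) lies env.tcp_to_grasp behind it (env.tcp_to_grasp is the distance from the TCP to the grasp point, in m); x points along the fingers, y is the direction in which the jaws open and shut, and the axes are right-handed (so a half turn about x gives the same grasp; the last joint's range is limited). The gripper opens to 85 mm and grips with 20 to 120 N. Pads are 22 mm wide; open, the fingers measure 114 mm over their backs; the gripper's body (76 mm by 85 mm) begins 54 mm behind the grasp point. The pads swing forward as they close: fully open they stand 13 mm farther back than shut.
Start: joints at [-1.141, 0.241, 0.005, 1.335, 0, 1.571], TCP at [0.208, -0.455, 0.231] pointing down, gripper open.
Joint ranges: [-2.72, 2.72], [-1.05, 1.87], [-1.09, 1.28], [-1.99, 2.15], [-1.42, 1.44], [-3.14, 3.14]. Speed limits (rad/s): [2.79, 2.79, 3.14, 3.14, 3.14, 3.14].

INTERFACE

Orientations are given as a unit quaternion [w, x, y, z].
In Python, from plant import env, imaging gives the robot as it stands.
- The arm moves only by the tool servo_tool, never from a script. Its argument "motion" is a list of rows, each a list of 3 entries, a list of its own where there are three numbers: the shift along the world's x, y, z in cm, then the turn, a rotation vector about the world's x, y, z in degrees, then the gripper's target within -1 to 1 (fully open at 1, half-way at 0, shut at -1). In form: [[[dx, dy, dz], [wx, wy, wz], hand], ...]. A call has exactly 8 rows; each row is the pose to reach, as a shift and turn from the pose commanded when the call began; what a row does not reach only later rows make up. A row lasts 1/8 s, in which the tool goes at most 62.5 mm and 10.7 degrees, less where a joint would pass 70% of its speed; a pose out of reach is approached as far as the arm can. A call with a gripper value outside its range is refused whole. The fingers move at their own pace and stop on an object; "newtons" is the grip in N (left out, the last holds). Time passes only in rows, so rows that repeat a pose let the fingers close, or fill a call up. It gives the time, the measured TCP pose, the force and the opening at its end, in the units of the state.
- env.get_obs(): the state, without advancing time (a new reading comes with each control period).
- imaging.capture(name): name is "scene" or "side" or "wrist"; returns the picture (480x640x3 uint8, red, green, blue); there is no depth.
- imaging.camera_params(name): a dict with "mtx" (3x3 intrinsics, pixels), "T" (4x4, takes a point from camera to world coordinates); the wrist camera has in their place "hand_eye" (4x4, takes a point from camera to tool coordinates, whose origin is the TCP and whose axes are the tool frame's). Camera axes: x right, y down, z forward; pixel columns grow to the right and rows downward; lengths in m; the calibration is good to about 2 mm. The wrist camera is an equidistant fisheye: a pixel r from the principal point sees the ray r / f radians off the axis. A picture is of the moment at which its call begins: read the wrist's pose just before it. camera_params takes no time and is no camera call.
- env.sign_off(): hands the job in, once; it reports no verdict.
The state is a dict: "time_s": time; "joint_positions": joint angles; "qvel": joint speeds; "joint_efforts": joint torques, N m; "eef_pos": TCP position; "eef_rot": TCP orientation; "ft_force": force on the tool from outside, world axes, zero at the start; "ft_torque": the same for the moment, N m; "gripper_width": finger opening in m.
Only numpy, scipy, OpenCV 4.12 (cv2) and the standard library are available. Lean on these libraries where they do the work, as an engineer would, in place of code of your own. Each camera call takes 0.05 s, during which the arm holds its last target. There are 200 camera calls.

## Working session

There is one attempt and no reset: what is moved stays moved. The work goes in short steps, Python scripts to look and compute and a tool call to move; the robot and the scene stay as the last step left them, time stands still between calls to the robot, and variables do not carry over. Pictures are saved under pics/ and viewed, about 8 in all and at most 12, crops included, and the job is handed in when it is done.

Besides the shell and the picture viewer there is one more tool, called after ">>>" as name(argument=value, ...), one argument or row to a line, values as JSON. servo_tool: Moves the arm, as the interface text tells. Its arguments: {"type":"object","properties":{"motion":{"type":"array","items":{"type":"array"}},"newtons":{"type":"number"}},"required":["motion"]}

```bash
ls; mkdir -p pics; python3 - <<'E'
from plant import env, imaging
import cv2,numpy as np
print(env.get_obs(), env.tcp_to_grasp)
for n in("scene","side","wrist"):
    im=imaging.capture(n); cv2.imwrite(f"pics/{n}0.png",im[:,:,::-1]); np.set_printoptions(precision=4,suppress=True); print(n,imaging.camera_params(n))
E
```

```text
pics
{'time_s': 0.0, 'joint_positions': array([-1.14101735e+00,  2.41412455e-01,  3.70810143e-03,  1.33521762e+00,
        1.25001420e-06,  1.57080887e+00]), 'qvel': array([-2.28104533e-06,  2.92736355e-04,  1.17156639e-03, -9.26676771e-04,
       -8.04088475e-04, -3.60650060e-04]), 'joint_efforts': array([ 3.98103075e-04, -3.72315145e+01,  2.52409154e+01,  1.71096961e-02,
       -8.36942309e-05, -8.28983218e-06]), 'eef_pos': array([ 0.20806551, -0.45394019,  0.23040709]), 'eef_rot': array([-0.15004431, -0.69068403, -0.15151299,  0.69100369]), 'ft_force': array([ 0.264842  ,  0.22039573, -0.40465775]), 'ft_torque': array([-0.01548951, -0.02451257,  0.01931837]), 'gripper_width': 0.08532608734096335} 0.0187
scene {'mtx': array([[490.3474,   0.    , 321.5387],
       [  0.    , 490.3474, 234.1338],
       [  0.    ,   0.    ,   1.    ]]), 'T': array([[ 0.7955,  0.3625, -0.4855,  1.1848],
       [ 0.6058, -0.4597,  0.6493, -0.7895],
       [ 0.0122, -0.8107, -0.5853,  0.8518],
       [ 0.    ,  0.    ,  0.    ,  1.    ]])}
side {'mtx': array([[434.2835,   0.    , 320.6767],
       [  0.    , 434.2835, 244.9847],
       [  0.    ,   0.    ,   1.    ]]), 'T': array([[-0.8619, -0.299 ,  0.4096,  0.1553],
       [-0.5071,  0.5177, -0.6891,  0.7349],
       [-0.006 , -0.8016, -0.5978,  0.7679],
       [ 0.    ,  0.    ,  0.    ,  1.    ]])}
wrist {'mtx': array([[371.6483,   0.    , 316.2524],
       [  0.    , 371.6483, 237.1004],
       [  0.    ,   0.    ,   1.    ]]), 'hand_eye': array([[ 0.0006, -0.3125,  0.9499, -0.1425],
       [ 1.    ,  0.0007, -0.0004, -0.0009],
       [-0.0005,  0.9499,  0.3125, -0.08  ],
       [ 0.    ,  0.    ,  0.    ,  1.    ]])}
```

View pics/scene0.png

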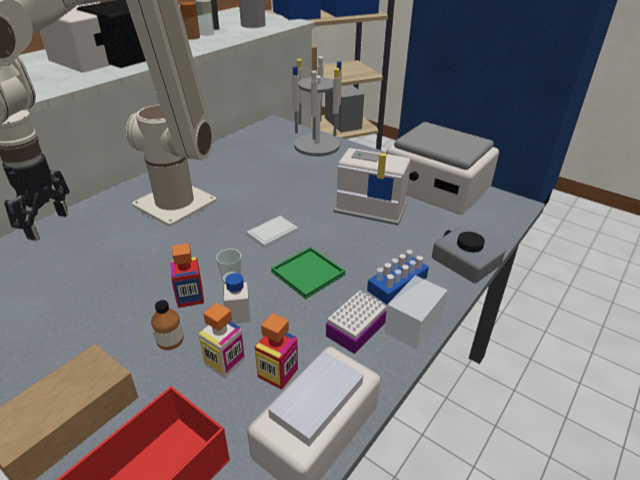

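View pics/side0.png

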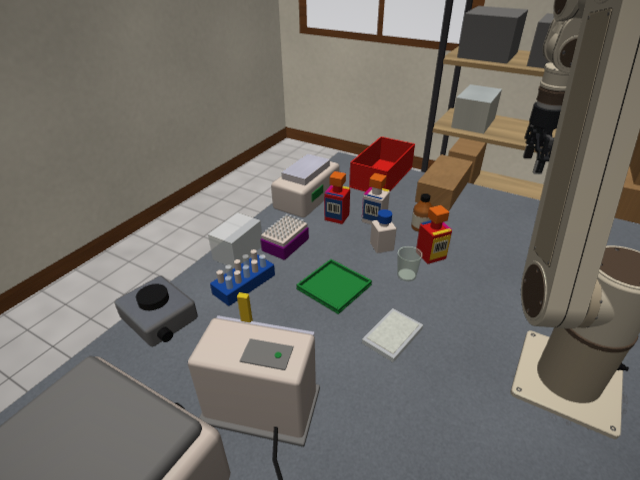

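Scene view: white bottle with orange cap near (222,345), red lookalikes at (187,278) and (276,352). The reader is at (372,185) with its yellow tab at (381,166), and the tray is at (308,272). The side view shows the bottle at (376,203), tray at (334,285) and tab at (244,307). Next I make zoomed crops for measuring.

```bash
python3 - <<'E'
import cv2,numpy as np
s=cv2.imread("pics/scene0.png");d=cv2.imread("pics/side0.png")
z=lambda im,x,y,w,h,W,H:cv2.resize(im[y:y+h,x:x+w],(W,H),interpolation=cv2.INTER_CUBIC)
A=z(s,325,140,100,90,400,300) # 4x,3.33
A=z(s,325,140,100,75,400,300); A2=z(s,325,155,100,75,400,300)
B=z(s,180,290,100,75,400,300)
C=z(d,180,280,160,120,400,300)
D=z(d,330,160,100,75,400,300)
cv2.imwrite("pics/c1.png",np.vstack([np.hstack([A2,B]),np.hstack([C,D])]))
E
```

```text
(no output)
```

View pics/c1.png

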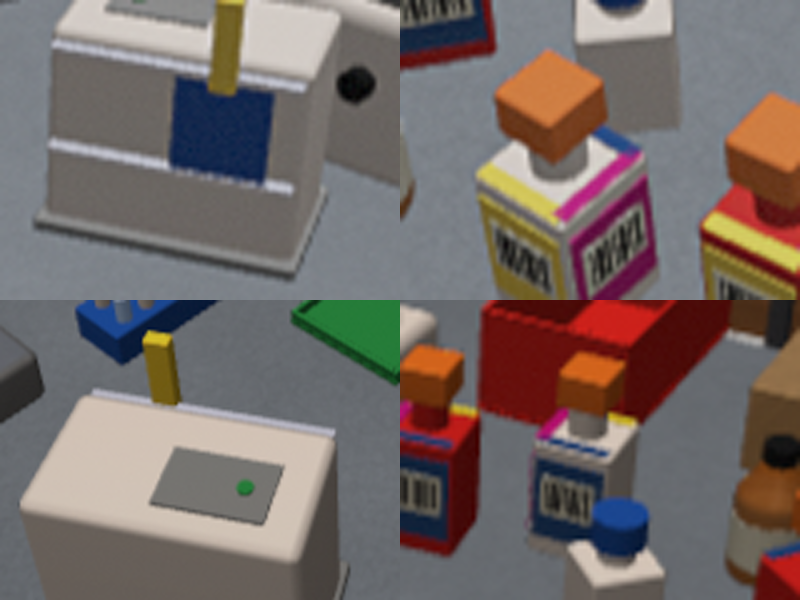

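```bash
cat > h.py <<'E'
import numpy as np,cv2
from plant import imaging
np.set_printoptions(precision=4,suppress=True)
P={n:imaging.camera_params(n) for n in("scene","side")}
def ray(n,p):
    p=np.asarray(p,float);K,T=P[n]["mtx"],P[n]["T"]
    d=T[:3,:3]@np.linalg.solve(K,[p[0],p[1],1]); return T[:3,3],d/np.linalg.norm(d)
def onz(n,p,z):
    o,d=ray(n,p); return o+d*(z-o[2])/d[2]
def tri(a,b):
    o1,d1=ray("scene",a);o2,d2=ray("side",b)
    t=np.linalg.lstsq(np.c_[d1,-d2],o2-o1,rcond=None)[0]
    x,y=o1+t[0]*d1,o2+t[1]*d2; return (x+y)/2,np.linalg.norm(x-y)
def mask(im,lo,hi,box=None):
    m=cv2.inRange(cv2.cvtColor(im,cv2.COLOR_BGR2HSV),lo,hi)
    if box:
        k=np.zeros_like(m);x,y,w,h=box;k[y:y+h,x:x+w]=255;m&=k
    return m
def quad(m):
    c=max(cv2.findContours(m,cv2.RETR_EXTERNAL,cv2.CHAIN_APPROX_NONE)[0],key=cv2.contourArea)
    return cv2.contourArea(c),cv2.boundingRect(c),cv2.approxPolyDP(cv2.convexHull(c),4,True)[:,0]
E
python3 - <<'E'
from h import *
s=cv2.imread("pics/scene0.png");d=cv2.imread("pics/side0.png")
print("rail L,R",tri((338.8,165.5),(314,333.2)),tri((401.3,177),(217.2,316.8)))
for z in(0,.01): print("base",onz("scene",(325+38/4,155+222/4),z),onz("scene",(325+293/4,155+272/4),z))
print("cap top")
for p in [(96,93),(148,50),(207,88),(153,133)]: print(onz("scene",(180+p[0]/4,290+p[1]/4),.155))
print("cap top side")
for p in [(167,52),(227,65),(220,90),(160,78)]: print(onz("side",(330+p[0]/4,160+p[1]/4),.155))
print("shoulder")
for p in [(78,172),(162,222),(245,152)]: print(onz("scene",(180+p[0]/4,290+p[1]/4),.1))
for n,im in(("scene",s),("side",d)):
    a,b,q=quad(mask(im,(50,120,40),(75,255,255))); print(n,"tray",a,b); print(np.array([onz(n,p,.018) for p in q]))
    a,b,q=quad(mask(im,(22,120,60),(32,255,255),(370,145,25,45) if n=="scene" else (230,285,30,45))); print("tab",a,b,q.tolist())
# plate corners, tested on the front plane later
from numpy.linalg import norm
L=tri((338.8,165.5),(314,333.2))[0];R=tri((401.3,177),(217.2,316.8))[0]
u=(L-R)*[1,1,0];u/=norm(u);n=np.array([u[1],-u[0],0]) # +x reader
print("y axis",u,"x axis",n)
for p in[(175,78),(273,93),(169,167),(266,183)]:
    o,dd=ray("scene",(325+p[0]/4,155+p[1]/4)); t=((R-o)@n)/(dd@n); X=o+t*dd; print("plate",X,"y rel R",(X-R)@u)
E
```

```text
rail L,R (array([0.4435, 0.2796, 0.1656]), np.float64(0.0033145761226680264)) (array([0.6243, 0.3359, 0.1648]), np.float64(0.0020320168197874213))
base [0.4327 0.2833 0.    ] [0.628  0.3481 0.    ]
base [0.4415 0.2707 0.01  ] [0.6345 0.3348 0.01  ]
cap top
[ 0.5861 -0.3728  0.155 ]
[ 0.5837 -0.3361  0.155 ]
[ 0.6267 -0.3367  0.155 ]
[ 0.6282 -0.3742  0.155 ]
cap top side
[ 0.6263 -0.3637  0.155 ]
[ 0.5786 -0.3669  0.155 ]
[ 0.5674 -0.3286  0.155 ]
[ 0.6132 -0.3235  0.155 ]
shoulder
[ 0.5743 -0.3836  0.1   ]
[ 0.6324 -0.3803  0.1   ]
[ 0.6315 -0.3215  0.1   ]
scene tray 1947.5 (272, 247, 73, 51)
[[ 0.647   0.0303  0.018 ]
 [ 0.6195 -0.1019  0.018 ]
 [ 0.4801 -0.0644  0.018 ]
 [ 0.505   0.0665  0.018 ]]
tab 123.0 (377, 154, 9, 25) [[385, 154], [382, 178], [377, 176], [379, 155]]
side tray 2152.0 (297, 259, 75, 55)
[[ 0.6139 -0.0866  0.018 ]
 [ 0.4767 -0.0601  0.018 ]
 [ 0.4957  0.0838  0.018 ]
 [ 0.6284  0.0588  0.018 ]]
tab 292.5 (237, 292, 15, 30) [[239, 292], [248, 294], [250, 321], [241, 320]]
y axis [-0.9548 -0.2973  0.    ] x axis [-0.2973  0.9548  0.    ]
plate [0.5338 0.3077 0.1541] y rel R 0.09477733537406978
plate [0.6036 0.3294 0.1565] y rel R 0.021693926859220034
plate [0.5345 0.3079 0.0781] y rel R 0.0940710582917654
plate [0.6057 0.3301 0.0806] y rel R 0.019437811013979265
```

The crop shows the blue plate and rails on the reader's front, and the bottle's yellow side facing about world -y with magenta facing +x. The rail and plate sizes check out (189 mm and 73 mm). One more measurement covers the tab, cap, tool yaw and neighbours.

```bash
python3 - <<'E'
from h import *
from plant import env
from scipy.spatial.transform import Rotation as R
s=cv2.imread("pics/scene0.png");d=cv2.imread("pics/side0.png")
print("tab tip",tri((382,154.5),(243.5,293)),"base",tri((379.5,177),(245.5,320.5)))
o=env.get_obs();print(R.from_quat(o["eef_rot"],scalar_first=True).as_matrix())
def blobs(im,lo,hi):
    n,_,st,c=cv2.connectedComponentsWithStats(mask(im,lo,hi)); return [(st[i,4],c[i].round(1).tolist()) for i in range(1,n) if st[i,4]>60]
A=blobs(s,(6,150,90),(14,255,255));B=blobs(d,(6,150,90),(14,255,255));print(A);print(B)
for a in A:
    for b in B:
        X,e=tri(a[1],b[1])
        if e<.012 and .1<X[2]<.17: print("cap",X,e)
print("blue cap",tri((234,282),(385,217)),"amber cap",tri((162,306),(425,199)))
E
```

```text
tab tip (array([0.571 , 0.3094, 0.2299]), np.float64(0.0005295673375758261)) base (array([0.5722, 0.3103, 0.1585]), np.float64(0.005901251805955538))
[[-0.0007  0.4167 -0.909 ]
 [ 0.0014 -0.909  -0.4167]
 [-1.     -0.0016  0.0001]]
[(np.int32(64), [187.2, 2.8]), (np.int32(324), [181.5, 253.8]), (np.int32(494), [217.5, 316.0]), (np.int32(361), [165.1, 319.3]), (np.int32(525), [274.6, 327.5])]
[(np.int32(181), [336.4, 178.2]), (np.int32(195), [376.5, 180.0]), (np.int32(427), [431.6, 210.5])]
cap [ 0.3995 -0.2691  0.1467] 0.011244557133280883
cap [ 0.6036 -0.3535  0.1424] 0.0025407177824643096
cap [ 0.7141 -0.3055  0.1414] 0.0039157025545378974
blue cap (array([ 0.5207, -0.2329,  0.1042]), np.float64(0.00017975517889985473)) amber cap (array([ 0.4568, -0.3831,  0.1046]), np.float64(0.0024223784429195515))
```

>>> servo_tool(
  motion=[
    [[2,3,2],[0,0,5],-1],
    [[5,9,4],[0,0,11],-1],
    [[8,15,6],[0,0,17],-1],
    [[11,21,7],[0,0,23],-1],
    [[14,27,7],[0,0,29],-1],
    [[17,33,7],[0,0,35],-1],
    [[19,37,7],[0,0,40],-1],
    [[20,39,7],[0,0,42],-1],
  ],
  newtons=40,
)

```text
time_s: 1.15
eef_pos: [0.409, -0.0619, 0.3011]
eef_rot: [0.39, 0.59, 0.39, -0.59]
ft_force: [0.7, -0.4, 0.1]
gripper_width: -0.0001
```

>>> servo_tool(
  motion=[
    [[2,3,0],[0,0,5],-1],
    [[5,9,0],[0,0,11],-1],
    [[8,15,0],[0,0,17],-1],
    [[11,21,0],[0,0,23],-1],
    [[14,27,0],[0,0,29],-1],
    [[17,33,0],[0,0,35],-1],
    [[19.5,37,0],[0,0,39],-1],
    [[20.6,38.8,0],[0,0,41],-1],
  ],
)

```text
time_s: 2.15
eef_pos: [0.6146, 0.3266, 0.2988]
eef_rot: [0.571, 0.416, 0.572, -0.417]
ft_force: [-0.5, -0.3, -0.3]
gripper_width: -0.0
```

```bash
python3 - <<'E'
from plant import env
from scipy.spatial.transform import Rotation as R
o=env.get_obs();print(o["time_s"],o["joint_positions"],o["eef_pos"],o["ft_force"],o["gripper_width"]);print(R.from_quat(o["eef_rot"],scalar_first=True).as_matrix())
E
```

```text
2.15 [4.88304661e-01 6.90926563e-01 8.83673158e-01 1.76590763e+00
 2.67234497e-04 1.74740207e+00] [0.61463596 0.32659411 0.29879231] [-0.45609227 -0.34059831 -0.28986259] -3.807237297062213e-05
[[-2.21371092e-03  9.51811393e-01  3.06676003e-01]
 [-8.73351331e-04  3.06674797e-01 -9.51813956e-01]
 [-9.99997168e-01 -2.37487684e-03  1.52376401e-04]]
```

>>> servo_tool(
  motion=[
    [[0,-0.3,-1.5],[0,0,0],-1],
    [[0,-0.3,-3.5],[0,0,0],-1],
    [[0,-0.3,-5.5],[0,0,0],-1],
    [[0,-0.3,-7.5],[0,0,0],-1],
    [[0,-0.3,-9],[0,0,0],-1],
    [[0,-0.3,-10],[0,0,0],-1],
    [[0,-0.3,-10.2],[0,0,0],-1],
    [[0,-0.3,-10.2],[0,0,0],-1],
  ],
)

```text
time_s: 3.15
eef_pos: [0.6145, 0.3206, 0.1997]
eef_rot: [0.571, 0.418, 0.571, -0.417]
ft_force: [-0.7, -0.1, 0.6]
gripper_width: -0.0
```

```bash
python3 - <<'E'
from h import *
a=imaging.capture("scene")[120:240,310:450,::-1];b=imaging.capture("side")[240:360,170:310,::-1]
cv2.imwrite("pics/c2.png",np.hstack([cv2.resize(x,None,fx=2.8,fy=2.8,interpolation=2) for x in(a,b)]))
E
```

```text
(no output)
```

View pics/c2.png

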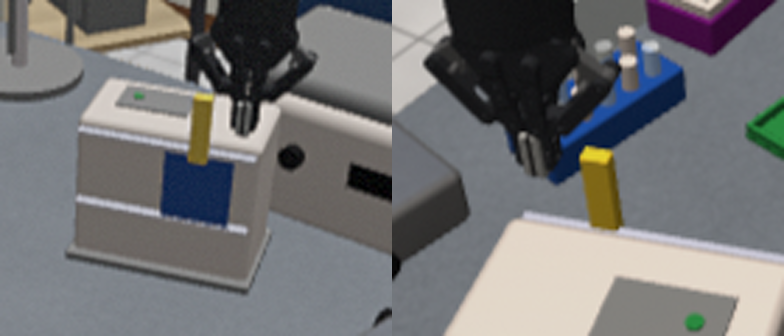

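The closed fingertip stands beside the tab on its -y side (scene crop 243,120; side crop 533,160), level with the tab. Pushing along the reader's +y.

>>> servo_tool(
  motion=[
    [[-1,-0.3,0],[0,0,0],-1],
    [[-2,-0.6,0],[0,0,0],-1],
    [[-3,-0.9,0],[0,0,0],-1],
    [[-4,-1.2,0],[0,0,0],-1],
    [[-5,-1.6,0],[0,0,0],-1],
    [[-6,-1.9,0],[0,0,0],-1],
    [[-7,-2.2,0],[0,0,0],-1],
    [[-8,-2.5,0],[0,0,0],-1],
  ],
)

```text
time_s: 4.25
eef_pos: [0.5343, 0.2953, 0.2]
eef_rot: [0.571, 0.418, 0.57, -0.417]
ft_force: [3.0, -0.7, 1.2]
gripper_width: -0.0002
```

```bash
python3 - <<'E'
from h import *
a=imaging.capture("scene")[120:240,310:450,::-1];b=imaging.capture("side")[240:360,170:310,::-1]
cv2.imwrite("pics/c3.png",np.hstack([cv2.resize(x,None,fx=2.8,fy=2.8,interpolation=2) for x in(a,b)]))
E
```

```text
(no output)
```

View pics/c3.png

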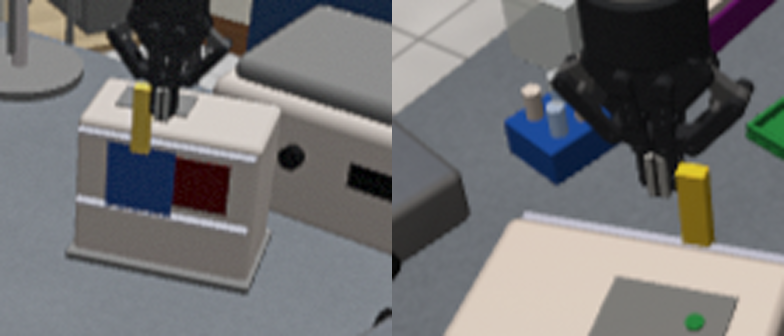

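The window now shows dark red; the tab moved from (202) to (141) in the crop, roughly 60+ mm. I'll push a little further to the stop.

>>> servo_tool(
  motion=[
    [[-0.2,-0.06,0],[0,0,0],-1],
    [[-0.4,-0.12,0],[0,0,0],-1],
    [[-0.6,-0.2,0],[0,0,0],-1],
    [[-0.7,-0.22,0],[0,0,0],-1],
    [[-0.8,-0.25,0],[0,0,0],-1],
    [[-0.9,-0.28,0],[0,0,0],-1],
    [[-0.9,-0.28,0],[0,0,0],-1],
    [[-0.9,-0.28,0],[0,0,0],-1],
  ],
)

```text
time_s: 5.35
eef_pos: [0.5301, 0.2942, 0.1997]
eef_rot: [0.573, 0.421, 0.568, -0.415]
ft_force: [12.5, 4.8, -5.2]
gripper_width: -0.0002
```

Force of 13 N along +y means it is at the stop. Back off, rise, and go over the bottle with the gripper opening.

>>> servo_tool(
  motion=[
    [[1,0.3,0],[0,0,0],-1],
    [[2,0.6,0],[0,0,0],-1],
    [[3,0.9,0.5],[0,0,0],-1],
    [[3,0.9,2.5],[0,0,0],-1],
    [[3,0.9,5],[0,0,0],-1],
    [[3,0,7.5],[0,0,0],-1],
    [[3,-3,9.5],[0,0,0],-1],
    [[3,-8,10],[0,0,-2],-1],
  ],
)

```text
time_s: 6.35
eef_pos: [0.5556, 0.2133, 0.3003]
eef_rot: [0.564, 0.427, 0.564, -0.426]
ft_force: [1.2, -0.3, 0.1]
gripper_width: 0.0001
```

>>> servo_tool(
  motion=[
    [[0,-6,0],[0,0,-2],-1],
    [[0,-12,0],[0,0,-4],-1],
    [[0,-18,0],[0,0,-6],-0.3],
    [[0,-24,0],[0,0,-8],0.3],
    [[0,-30,0],[0,0,-10],0.6],
    [[0,-36,0],[0,0,-12],0.6],
    [[0,-42,0],[0,0,-14],0.6],
    [[0,-47,0],[0,0,-16],0.6],
  ],
)

```text
time_s: 7.35
eef_pos: [0.5547, -0.2595, 0.2989]
eef_rot: [-0.497, -0.502, -0.498, 0.502]
ft_force: [0.3, 1.0, -0.2]
gripper_width: 0.0681
```

```bash
cat >> h.py <<'E'
from plant import env
from scipy.spatial.transform import Rotation as Rot
def wcap():
    o=env.get_obs();im=imaging.capture("wrist")[:,:,::-1].copy()
    R=Rot.from_quat(o["eef_rot"],scalar_first=True).as_matrix();c=imaging.camera_params("wrist")
    return o,im,R,c
def wray(o,R,c,p):
    K,H=c["mtx"],c["hand_eye"];q=(np.asarray(p,float)-K[:2,2])/K[0,0];r=np.linalg.norm(q)
    d=np.r_[q/r*np.sin(r),np.cos(r)]; return o["eef_pos"]+R@H[:3,3],R@(H[:3,:3]@d)
def wz(o,R,c,p,z):
    a,d=wray(o,R,c,p);return a+d*(z-a[2])/d[2]
E
python3 - <<'E'
from h import *
o,im,R,c=wcap();cv2.imwrite("pics/w1.png",im);print(o["time_s"],o["joint_positions"],o["eef_pos"],R[:,1],o["gripper_width"])
m=mask(im,(6,150,90),(14,255,255))
n,_,st,ce=cv2.connectedComponentsWithStats(m)
for i in range(1,n):
    if st[i,4]>150: print(st[i],ce[i],wz(o,R,c,ce[i],.155))
s=imaging.capture("scene")[:,:,::-1];d=imaging.capture("side")[:,:,::-1]
a,b,q=quad(mask(s,(22,120,60),(32,255,255),(350,145,50,45)));print(b,q.tolist());a2,b2,q2=quad(mask(d,(22,120,60),(32,255,255),(230,285,60,45)));print(b2,q2.tolist())
E
```

```text
7.35 [-0.4377  0.4674  0.5048  1.6098  0.0002  1.1418] [ 0.5547 -0.2595  0.2989] [ 1.     -0.0087 -0.0013] 0.06811552757848481
[116 197  46  59 516] [145.5    216.0795] [ 0.4075 -0.2524  0.155 ]
[460 239  48  52 608] [474.9095 258.4836] [ 0.6936 -0.2934  0.155 ]
[345 293  45  16 284] [364.2817 297.1549] [ 0.5951 -0.3277  0.155 ]
(355, 150, 8, 25) [[357, 150], [362, 151], [360, 174], [355, 172]]
(272, 298, 14, 30) [[274, 298], [283, 299], [284, 327], [275, 325]]
```

View pics/w1.png

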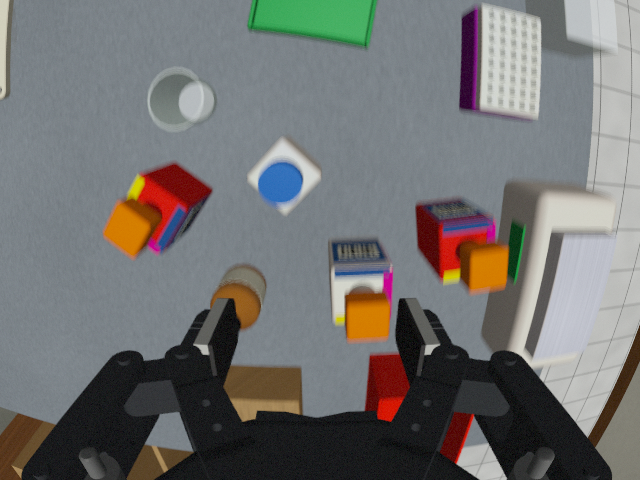

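Wrist view: orange cap of the white bottle at (368,316), sides nearly parallel to the image; blue is at the top (+y) and magenta right (+x), as expected. Neighbours: amber (240,300), plain bottle (285,178), red (455,240).

```bash
python3 - <<'E'
from h import *
o=dict(eef_pos=np.array([0.5547,-0.2595,0.2989]))
R=Rot.from_quat([-0.497,-0.502,-0.498,0.502],scalar_first=True).as_matrix();c=imaging.camera_params("wrist")
C=[wz(o,R,c,p,.155) for p in[(346,293),(389,292),(391,338),(345,340)]];print(np.array(C),np.mean(C,0))
print("sh corners",[wz(o,R,c,p,.1) for p in[(331,263),(392,262)]])
t,e=tri((359.5,150.5),(278.5,299));print("tab",t,e,"moved",np.linalg.norm((t-[.571,.3094,.2299])[:2]))
v=(t-[.571,.3094,.2299]);print(np.degrees(np.arctan2(-v[1],-v[0])))
E
```

```text
[[ 0.579  -0.3234  0.155 ]
 [ 0.6167 -0.3233  0.155 ]
 [ 0.6224 -0.3717  0.155 ]
 [ 0.5794 -0.3723  0.155 ]] [ 0.5994 -0.3477  0.155 ]
sh corners [array([ 0.568 , -0.3176,  0.1   ]), array([ 0.6294, -0.3174,  0.1   ])]
tab [0.5075 0.2906 0.2299] 3.7847912951334226e-05 moved 0.06625502631764744
16.502906101811792
```

>>> servo_tool(
  motion=[
    [[1.5,-3,-1],[0,0,0],0.6],
    [[3.2,-6.5,-2],[0,0,0],0.6],
    [[4.5,-9,-4],[0,0,0],0.6],
    [[4.7,-9.4,-6],[0,0,0],0.6],
    [[4.7,-9.4,-8],[0,0,0],0.6],
    [[4.7,-9.4,-10],[0,0,0],0.6],
    [[4.7,-9.4,-11.5],[0,0,0],0.6],
    [[4.7,-9.4,-12],[0,0,0],0.6],
  ],
)

```text
time_s: 8.5
eef_pos: [0.6021, -0.35, 0.1781]
eef_rot: [-0.498, -0.501, -0.5, 0.501]
ft_force: [-0.2, 0.2, 0.3]
gripper_width: 0.0685
```

```bash
python3 - <<'E'
from h import *
o,im,R,c=wcap();print(o["time_s"],o["eef_pos"],R[:,1],o["joint_positions"])
a=im[200:440,160:480];b=imaging.capture("scene")[250:370,140:300,::-1]
cv2.imwrite("pics/w2.png",np.hstack([cv2.resize(a,(400,300)),cv2.resize(b,(400,300),interpolation=2)]))
E
```

```text
8.5 [ 0.6021 -0.35    0.1781] [ 1.     -0.0052 -0.002 ] [-0.5266  0.6752  0.5452  1.4433  0.0002  1.0494]
```

View pics/w2.png

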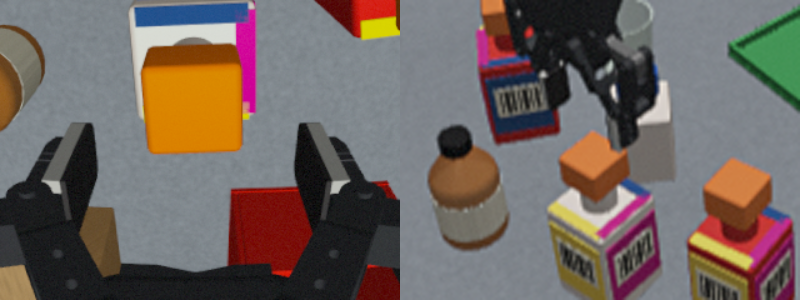

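Cap lies midway between the fingers (crop 193 vs 197). Checking its y.

```bash
python3 - <<'E'
from h import *
o=dict(eef_pos=np.array([0.6021,-0.3500,0.1781]));R=Rot.from_quat([-0.498,-0.501,-0.5,0.501],scalar_first=True).as_matrix();c=imaging.camera_params("wrist")
im=cv2.imread("pics/w2.png")[:300,:400]
print(im[40:160:6,195].tolist())
for p in[(143,68),(242,68),(149,153),(243,152)]: print(wz(o,R,c,(160+p[0]*.8,200+p[1]*.8),.155))
E
```

```text
[[111, 117, 124], [13, 63, 125], [4, 64, 128], [6, 66, 129], [2, 79, 160], [0, 127, 216], [0, 137, 218], [0, 137, 218], [0, 136, 218], [0, 136, 219], [0, 135, 219], [0, 133, 217], [0, 133, 218], [0, 133, 218], [0, 131, 218], [0, 132, 218], [0, 132, 219], [0, 129, 218], [0, 128, 218], [134, 130, 122]]
[ 0.5815 -0.3321  0.155 ]
[ 0.6194 -0.3322  0.155 ]
[ 0.5821 -0.3699  0.155 ]
[ 0.6211 -0.3695  0.155 ]
```

Cap centre is (0.601,-0.351), size 39 mm as it should be. Descending, closing and lifting.

>>> servo_tool(
  motion=[
    [[-0.1,-0.1,-1.5],[0,0,0],0.6],
    [[-0.1,-0.1,-3],[0,0,0],0.6],
    [[-0.1,-0.1,-4.5],[0,0,0],0.6],
    [[-0.1,-0.1,-5.4],[0,0,0],0.6],
    [[-0.1,-0.1,-5.4],[0,0,0],0.4],
    [[-0.1,-0.1,-5.4],[0,0,0],0.1],
    [[-0.1,-0.1,-5.4],[0,0,0],-0.3],
    [[-0.1,-0.1,-5.4],[0,0,0],-1],
  ],
  newtons=60,
)

```text
time_s: 9.6
eef_pos: [0.6017, -0.3526, 0.1264]
eef_rot: [0.499, 0.502, 0.498, -0.502]
ft_force: [-0.7, 0.4, 3.6]
gripper_width: 0.0396
```

>>> servo_tool(
  motion=[
    [[0,0,0],[0,0,0],-1],
    [[0,0,0],[0,0,0],-1],
    [[0,0,0],[0,0,0],-1],
    [[0,0,0.3],[0,0,0],-1],
    [[0,0,1],[0,0,0],-1],
    [[0,0,2],[0,0,0],-1],
    [[0,0,3],[0,0,0],-1],
    [[0,0,4],[0,0,0],-1],
  ],
)

```text
time_s: 10.6
eef_pos: [0.6015, -0.3524, 0.1663]
eef_rot: [0.499, 0.502, 0.498, -0.502]
ft_force: [-0.2, 0.8, -2.6]
gripper_width: 0.0394
```

>>> servo_tool(
  motion=[
    [[0,0,2],[0,0,0],-1],
    [[0,0,4],[0,0,0],-1],
    [[0,0,6],[0,0,0],-1],
    [[0,0,8],[0,0,2],-1],
    [[0,0,9],[0,0,7],-1],
    [[0,2,9],[0,0,14],-1],
    [[0,5,9],[0,0,22],-1],
    [[0,9,9],[0,0,30],-1],
  ],
)

```text
time_s: 11.6
eef_pos: [0.6012, -0.2623, 0.2558]
eef_rot: [0.612, 0.355, 0.611, -0.355]
ft_force: [0.6, 0.5, -3.0]
gripper_width: 0.0393
```

>>> servo_tool(
  motion=[
    [[0,4,0],[0,0,9],-1],
    [[0,9,0],[0,0,18],-1],
    [[0,14,0],[0,0,27],-1],
    [[0,19,0],[0,0,36],-1],
    [[0,24,0],[0,0,45],-1],
    [[0,29,0],[0,0,54],-1],
    [[-0.4,33,0],[0,0,63],-1],
    [[-0.7,36,0],[0,0,70],-1],
  ],
)

```text
time_s: 12.6
eef_pos: [0.5941, 0.0997, 0.2562]
eef_rot: [0.705, -0.061, 0.704, 0.061]
ft_force: [-0.7, -0.6, -3.0]
gripper_width: 0.0389
```

>>> servo_tool(
  motion=[
    [[0,1,0],[0,0,8],-1],
    [[0,2,0],[0,0,17],-1],
    [[0,3,0],[0,0,26],-1],
    [[0,4,0],[0,0,35],-1],
    [[0,5,0],[0,0,44],-1],
    [[0,5,0],[0,0,53],-1],
    [[0,5,0],[0,0,60],-1],
    [[0,5,0],[0,0,65],-1],
  ],
)

```text
time_s: 13.6
eef_pos: [0.5944, 0.1478, 0.2562]
eef_rot: [0.562, -0.43, 0.561, 0.429]
ft_force: [-0.8, 0.4, -1.7]
gripper_width: 0.0394
```

```bash
python3 - <<'E'
from h import *
o=env.get_obs();R=Rot.from_quat(o["eef_rot"],scalar_first=True).as_matrix()
print(o["time_s"],o["eef_pos"],R[:,1],np.degrees(np.arctan2(R[1,1],R[0,1])),o["joint_positions"])
E
```

```text
13.6 [0.5944 0.1478 0.2562] [-0.9651  0.262  -0.0008] 164.81073604713384 [ 0.2437  0.4649  0.3919  1.4968 -0.     -1.062 ]
```

```bash
python3 - <<'E'
from h import *
for p in[(368,286),(386,300),(410,250),(428,266)]: print(onz("scene",p,.07))
for p in[(211,285),(230,300),(250,253),(274,268)]: print("side",onz("side",p,.05))
E
```

```text
[ 0.7508 -0.0214  0.07  ]
[ 0.8097 -0.0363  0.07  ]
[0.761  0.1648 0.07  ]
[0.8288 0.1346 0.07  ]
side [0.7978 0.1849 0.05  ]
side [0.7227 0.2025 0.05  ]
side [0.7943 0.0341 0.05  ]
side [0.7013 0.0534 0.05  ]
```

Rack is at x > 0.70, clear of the bottle. Going to the yellow pose.

>>> servo_tool(
  motion=[
    [[0,0,0],[0,0,8],-1],
    [[0,1,-1],[0,0,16],-1],
    [[0,2.5,-2],[0,0,23],-1],
    [[0,4.5,-3.5],[0,0,29],-1],
    [[0,6.5,-5],[0,0,32],-1],
    [[0,8,-6],[0,0,32.7],-1],
    [[0,9,-6.2],[0,0,32.7],-1],
    [[0,9.2,-6.2],[0,0,32.7],-1],
  ],
)

```text
time_s: 14.6
eef_pos: [0.5944, 0.2404, 0.1934]
eef_rot: [-0.419, 0.57, -0.419, -0.57]
ft_force: [-0.1, -0.4, -2.8]
gripper_width: 0.0393
```

```bash
python3 - <<'E'
from h import *
o,w,R,c=wcap();print(o["time_s"],o["eef_pos"],np.degrees(np.arctan2(R[1,1],R[0,1])),o["ft_force"])
a=imaging.capture("scene")[120:270,310:450,::-1];b=imaging.capture("side")[180:360,190:360,::-1]
cv2.imwrite("pics/c4.png",np.hstack([cv2.resize(x,(x.shape[1]*420//x.shape[0],420),interpolation=2) for x in(a,b)]))
cv2.imwrite("pics/w3.png",w)
E
```

```text
14.6 [0.5944 0.2404 0.1934] -162.65102113376696 [-0.1137 -0.4266 -2.8493]
```

View pics/c4.png

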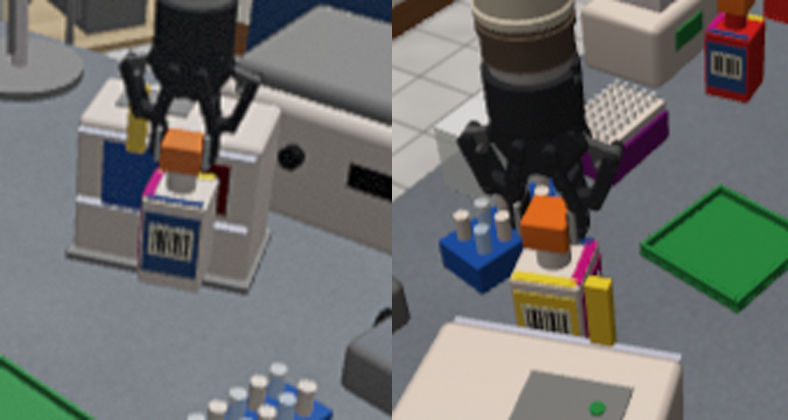

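View pics/w3.png

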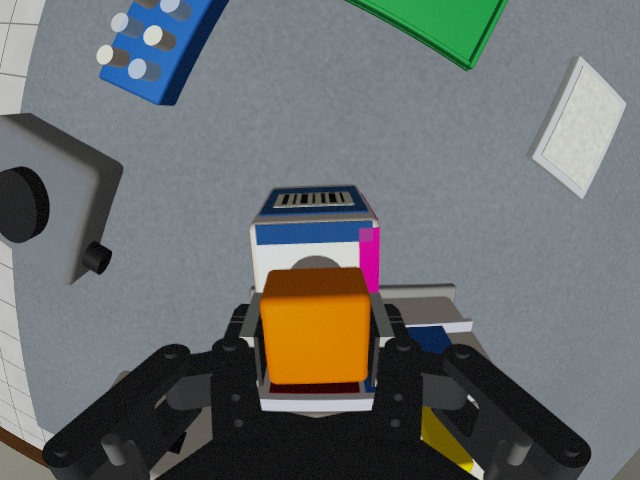

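Yellow faces the window; bottle is upright, rails are parallel to it, and the dark red window is centred behind the cap (wrist view 316,388). The shutter plate is clear to the +y side. Holding still, then checking squareness from the rails.

>>> servo_tool(
  motion=[
    [[0,0,0],[0,0,0],-1],
    [[0,0,0],[0,0,0],-1],
    [[0,0,0],[0,0,0],-1],
    [[0,0,0],[0,0,0],-1],
    [[0,0,0],[0,0,0],-1],
    [[0,0,0],[0,0,0],-1],
    [[0,0,0],[0,0,0],-1],
    [[0,0,0],[0,0,0],-1],
  ],
)

```text
time_s: 15.75
eef_pos: [0.5943, 0.2397, 0.1933]
eef_rot: [-0.419, 0.57, -0.419, -0.57]
ft_force: [-0.4, -0.1, -2.9]
gripper_width: 0.0394
```

```bash
python3 - <<'E'
from h import *
o,im,R,c=wcap();print(o["time_s"],o["eef_pos"],R[:,1])
for z,p in[(.165,(262,405)),(.165,(372,405)),(.078,(385,325)),(.078,(470,320)),(.0,(385,288)),(.0,(455,285))]: print(z,wz(o,R,c,p,z))
m=mask(im,(0,120,30),(5,255,160),(250,370,140,50))|mask(im,(172,120,30),(180,255,160),(250,370,140,50));ys,xs=np.nonzero(m);print("red",xs.min(),xs.max(),ys.min(),ys.max())
for x in(xs.min(),xs.max()): print(wz(o,R,c,(x,ys.mean()),.145))
E
```

```text
15.75 [0.5943 0.2397 0.1933] [-0.9546 -0.2978 -0.    ]
0.165 [0.6002 0.3329 0.165 ]
0.165 [0.5346 0.3125 0.165 ]
0.078 [0.5159 0.3004 0.078 ]
0.078 [0.4441 0.2769 0.078 ]
0.0 [0.5018 0.3005 0.    ]
0.0 [0.4296 0.2765 0.    ]
red 269 359 382 394
[0.5972 0.3357 0.145 ]
[0.5395 0.3175 0.145 ]
```

Window measures 60 mm wide, centred within 1 mm of the bottle axis, and squareness is within a degree. Rotating to magenta (-90°) and holding.

>>> servo_tool(
  motion=[
    [[0,0,0],[0,0,-4],-1],
    [[0,0,0],[0,0,-11],-1],
    [[0,0,0],[0,0,-18],-1],
    [[0,0,0],[0,0,-26],-1],
    [[0,0,0],[0,0,-34],-1],
    [[0,0,0],[0,0,-42],-1],
    [[0,0,0],[0,0,-50],-1],
    [[0,0,0],[0,0,-58],-1],
  ],
)

```text
time_s: 16.8
eef_pos: [0.5943, 0.2397, 0.1933]
eef_rot: [0.643, -0.294, 0.643, 0.294]
ft_force: [0.3, -0.0, -3.0]
gripper_width: 0.039
```

>>> servo_tool(
  motion=[
    [[0,0,0],[0,0,-8],-1],
    [[0,0,0],[0,0,-16],-1],
    [[0,0,0],[0,0,-23],-1],
    [[0,0,0],[0,0,-28],-1],
    [[0,0,0],[0,0,-31],-1],
    [[0,0,0],[0,0,-32],-1],
    [[0,0,0],[0,0,-32],-1],
    [[0,0,0],[0,0,-32],-1],
  ],
)

```text
time_s: 17.8
eef_pos: [0.5943, 0.2397, 0.1933]
eef_rot: [0.699, -0.107, 0.699, 0.107]
ft_force: [0.5, -0.6, -3.4]
gripper_width: 0.0389
```

>>> servo_tool(
  motion=[
    [[0,0,0],[0,0,0],-1],
    [[0,0,0],[0,0,0],-1],
    [[0,0,0],[0,0,0],-1],
    [[0,0,0],[0,0,0],-1],
    [[0,0,0],[0,0,0],-1],
    [[0,0,0],[0,0,0],-1],
    [[0,0,0],[0,0,0],-1],
    [[0,0,0],[0,0,0],-1],
  ],
)

```text
time_s: 18.8
eef_pos: [0.5943, 0.2397, 0.1933]
eef_rot: [0.699, -0.106, 0.699, 0.107]
ft_force: [0.7, -0.6, -2.8]
gripper_width: 0.0393
```

```bash
python3 - <<'E'
from h import *
o,im,R,c=wcap();print(o["time_s"],o["eef_pos"],R[:,1],R[:,0],np.degrees(np.arctan2(R[1,1],R[0,1])),o["joint_positions"])
a=imaging.capture("scene")[120:270,310:450,::-1];b=imaging.capture("side")[180:360,190:360,::-1]
cv2.imwrite("pics/c5.png",np.hstack([cv2.resize(x,(x.shape[1]*420//x.shape[0],420),interpolation=2) for x in(a,b)]))
E
```

```text
18.8 [0.5943 0.2397 0.1933] [-0.2978  0.9546  0.    ] [ 0.  0. -1.] 107.32625947004026 [0.3833 0.5427 0.3558 1.3838 0.     0.0809]
```

View pics/c5.png

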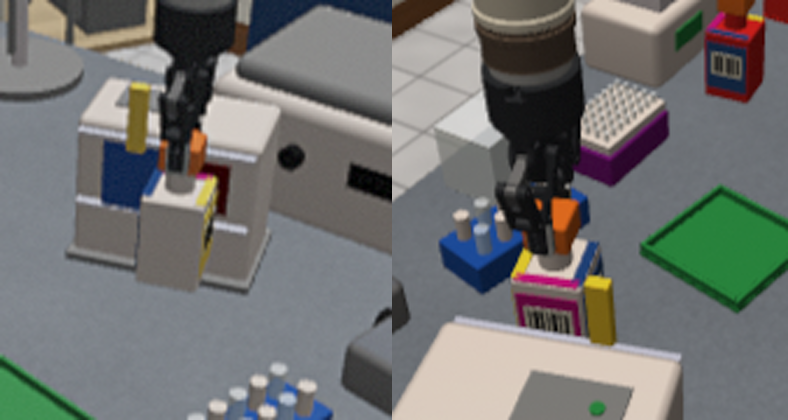

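Magenta faces the window (side crop 548,300), upright and square. Rotating to blue and holding.

>>> servo_tool(
  motion=[
    [[0,0,0],[0,0,-4],-1],
    [[0,0,0],[0,0,-11],-1],
    [[0,0,0],[0,0,-18],-1],
    [[0,0,0],[0,0,-26],-1],
    [[0,0,0],[0,0,-34],-1],
    [[0,0,0],[0,0,-42],-1],
    [[0,0,0],[0,0,-50],-1],
    [[0,0,0],[0,0,-58],-1],
  ],
)

```text
time_s: 19.95
eef_pos: [0.5943, 0.2397, 0.1933]
eef_rot: [0.662, 0.247, 0.662, -0.247]
ft_force: [-0.4, 0.2, -3.6]
gripper_width: 0.0392
```

>>> servo_tool(
  motion=[
    [[0,0,0],[0,0,-8],-1],
    [[0,0,0],[0,0,-16],-1],
    [[0,0,0],[0,0,-23],-1],
    [[0,0,0],[0,0,-28],-1],
    [[0,0,0],[0,0,-31],-1],
    [[0,0,0],[0,0,-32],-1],
    [[0,0,0],[0,0,-32],-1],
    [[0,0,0],[0,0,-32],-1],
  ],
)

```text
time_s: 20.95
eef_pos: [0.5943, 0.2397, 0.1933]
eef_rot: [0.57, 0.419, 0.57, -0.419]
ft_force: [-0.3, 1.3, -2.8]
gripper_width: 0.0394
```

>>> servo_tool(
  motion=[
    [[0,0,0],[0,0,0],-1],
    [[0,0,0],[0,0,0],-1],
    [[0,0,0],[0,0,0],-1],
    [[0,0,0],[0,0,0],-1],
    [[0,0,0],[0,0,0],-1],
    [[0,0,0],[0,0,0],-1],
    [[0,0,0],[0,0,0],-1],
    [[0,0,0],[0,0,0],-1],
  ],
)

```text
time_s: 21.95
eef_pos: [0.5943, 0.2397, 0.1933]
eef_rot: [0.57, 0.419, 0.57, -0.419]
ft_force: [0.5, 0.0, -3.3]
gripper_width: 0.0391
```

```bash
python3 - <<'E'
from h import *
o,im,R,c=wcap();cv2.imwrite("pics/w4.png",im);print(o["time_s"],o["eef_pos"],R[:,1],R[:,0],np.degrees(np.arctan2(R[1,1],R[0,1])))
d=imaging.capture("side")[:,:,::-1]; cv2.imwrite("pics/d4.png",d)
k=d[270:330,235:285]; b=(mask(k,(100,100,50),(125,255,255))>0).sum(); y=(mask(k,(22,120,60),(32,255,255))>0).sum();m=(mask(k,(140,100,60),(170,255,255))>0).sum();print("blue,yellow,magenta px",b,y,m)
E
```

```text
21.95 [0.5943 0.2397 0.1933] [ 0.9546  0.2978 -0.    ] [-0.  0. -1.] 17.323208877077157
blue,yellow,magenta px 373 345 66
```

>>> servo_tool(
  motion=[
    [[0,-1,0],[0,0,0],-1],
    [[-0.3,-4,0],[0,0,0],-1],
    [[-1,-8,0],[0,0,0],-1],
    [[-1.7,-12,0],[0,0,0],-1],
    [[-2.4,-16,0],[0,0,0],-1],
    [[-3,-20,0],[0,0,0],-1],
    [[-3.5,-23.5,0],[0,0,0],-1],
    [[-3.6,-24.9,0],[0,0,0],-1],
  ],
)

```text
time_s: 23.05
eef_pos: [0.5577, -0.0118, 0.1936]
eef_rot: [0.569, 0.42, 0.569, -0.42]
ft_force: [0.2, -0.3, -2.9]
gripper_width: 0.0391
```

>>> servo_tool(
  motion=[
    [[0,0,-0.5],[0,0,0],-1],
    [[0,0,-1.5],[0,0,0],-1],
    [[0,0,-2.5],[0,0,0],-1],
    [[0,0,-3],[0,0,0],-1],
    [[0,0,-3.5],[0,0,0],-1],
    [[0,0,-3.5],[0,0,0],-1],
    [[0,0,-3.5],[0,0,0],-1],
    [[0,0,-3.5],[0,0,0],-1],
  ],
)

```text
time_s: 24.05
eef_pos: [0.5586, -0.0094, 0.1587]
eef_rot: [0.57, 0.419, 0.569, -0.419]
ft_force: [-0.3, 0.6, -3.1]
gripper_width: 0.0395
```

```bash
python3 - <<'E'
from h import *
o,im,R,c=wcap();print(o["time_s"],o["eef_pos"],R[:,0])
m=cv2.morphologyEx(mask(im,(50,120,40),(75,255,255)),cv2.MORPH_CLOSE,np.ones((5,5)));print(quad(m))
a=imaging.capture("scene")[:,:,::-1][190:310,230:390]
cv2.imwrite("pics/w5.png",np.hstack([cv2.resize(im,(400,300)),cv2.resize(a,(400,300),interpolation=2)]))
E
```

```text
24.05 [ 0.5586 -0.0094  0.1587] [ 0.0009 -0.     -1.    ]
(14242.0, (205, 102, 228, 176), array([[276, 102],
       [431, 184],
       [380, 272],
       [251, 277],
       [205, 254]], dtype=int32))
```

View pics/w5.png

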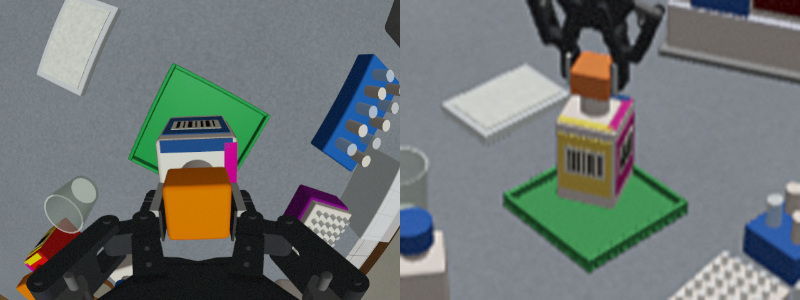

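```bash
python3 - <<'E'
from h import *
o=env.get_obs();R=Rot.from_quat(o["eef_rot"],scalar_first=True).as_matrix();c=imaging.camera_params("wrist")
A,B,C=[wz(o,R,c,p,.018) for p in[(276,102),(431,184),(205,254)]];print(A,B,C,(B+C)/2,np.linalg.norm(A-B),np.linalg.norm(A-C))
E
```

```text
[0.5013 0.0718 0.018 ] [0.6357 0.0488 0.018 ] [ 0.4771 -0.0629  0.018 ] [ 0.5564 -0.0071  0.018 ] 0.13632054290640316 0.13689388762809673
```

Tray centre (0.556,-0.007) is within 3 mm of the bottle axis; sides measure 137 mm (140 given). Lowering.

>>> servo_tool(
  motion=[
    [[-0.2,0.2,-0.5],[0,0,0],-1],
    [[-0.2,0.2,-1],[0,0,0],-1],
    [[-0.2,0.2,-1.5],[0,0,0],-1],
    [[-0.2,0.2,-2],[0,0,0],-1],
    [[-0.2,0.2,-2.3],[0,0,0],-1],
    [[-0.2,0.2,-2.5],[0,0,0],-1],
    [[-0.2,0.2,-2.6],[0,0,0],-1],
    [[-0.2,0.2,-2.7],[0,0,0],-1],
  ],
)

```text
time_s: 25.15
eef_pos: [0.5565, -0.0074, 0.1314]
eef_rot: [0.57, 0.419, 0.569, -0.419]
ft_force: [0.7, -0.6, -3.0]
gripper_width: 0.039
```

Still hanging (-3 N); easing down in 0.5 mm steps.

>>> servo_tool(
  motion=[
    [[0,0,-0.05],[0,0,0],-1],
    [[0,0,-0.1],[0,0,0],-1],
    [[0,0,-0.1],[0,0,0],-1],
    [[0,0,-0.15],[0,0,0],-1],
    [[0,0,-0.15],[0,0,0],-1],
    [[0,0,-0.2],[0,0,0],-1],
    [[0,0,-0.2],[0,0,0],-1],
    [[0,0,-0.2],[0,0,0],-1],
  ],
)

```text
time_s: 26.15
eef_pos: [0.5565, -0.0073, 0.1313]
eef_rot: [0.57, 0.419, 0.569, -0.419]
ft_force: [-5.1, 0.3, 10.6]
gripper_width: 0.0394
```

Touched down (+10.6 N at z 0.1313, as expected for the tray floor). Relieve slightly, open, then rise.

>>> servo_tool(
  motion=[
    [[0,0,0.1],[0,0,0],-1],
    [[0,0,0.13],[0,0,0],-0.1],
    [[0,0,0.13],[0,0,0],0.1],
    [[0,0,0.13],[0,0,0],0.3],
    [[0,0,0.13],[0,0,0],0.6],
    [[0,0,0.13],[0,0,0],0.7],
    [[0,0,0.13],[0,0,0],0.7],
    [[0,0,0.13],[0,0,0],0.7],
  ],
)

```text
time_s: 27.15
eef_pos: [0.5564, -0.0073, 0.1306]
eef_rot: [0.57, 0.419, 0.57, -0.419]
ft_force: [0.4, -0.2, -0.3]
gripper_width: 0.0726
```

>>> servo_tool(
  motion=[
    [[0,0,0.5],[0,0,0],0.7],
    [[0,0,1.5],[0,0,0],0.7],
    [[0,0,3],[0,0,0],0.7],
    [[0,0,5],[0,0,0],0.7],
    [[0,0,7],[0,0,0],0.7],
    [[0,0,9],[0,0,0],0.7],
    [[0,0,11],[0,0,0],0.7],
    [[0,0,12],[0,0,0],0.7],
  ],
)

```text
time_s: 28.15
eef_pos: [0.5571, -0.0073, 0.253]
eef_rot: [0.571, 0.42, 0.569, -0.418]
ft_force: [1.5, -0.8, -0.2]
gripper_width: 0.0723
```

```bash
python3 - <<'E'
from h import *
s=imaging.capture("scene")[:,:,::-1];d=imaging.capture("side")[:,:,::-1];o=env.get_obs();print(o["time_s"],o["eef_pos"],o["ft_force"],o["gripper_width"])
cv2.imwrite("pics/e.png",np.hstack([cv2.resize(s[110:390,130:450],(400,350)),cv2.resize(d[140:380,180:455],(400,350))]))
E
```

```text
28.25 [ 0.5572 -0.0073  0.2525] [-0.133  -0.1306  0.8931] 0.07264522471010462
```

View pics/e.png

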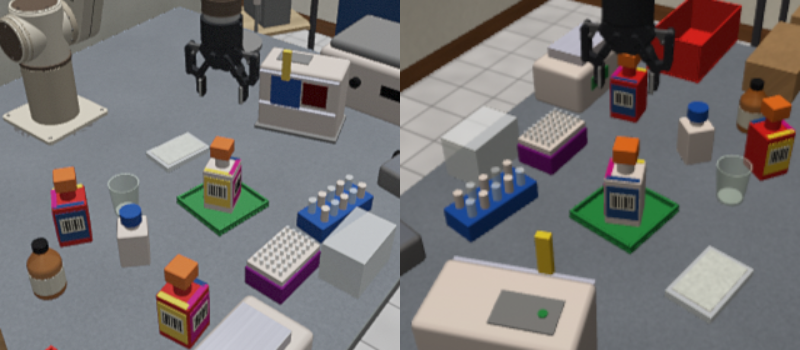

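The bottle stands upright in the tray centre, the gripper is clear, the shutter is open, and neighbours are in place.

```bash
python3 -c "
from plant import env
print(env.sign_off())"
```

```text
the job is handed in; nothing more can be done
None
```

The white bottle is booked in and the job is handed in, at about 28 s of the 72 s allowed. `sign_off` gave no verdict.

- **Shutter:** I pushed it until it pressed 13 N against its stop. The two cameras put its travel at about 66 mm, which agrees with the stop's 70 mm within measuring error. It is still open.
- **Labels:** yellow, magenta and blue were each held for about a second, 47–57 mm from the window. The wrist view at the yellow pose put the bottle axis within 1 mm of the window's centre and square to about 1°. Magenta and blue were turned in place from there. I did not view a picture of the blue pose; its check was the arm's pose (exactly 90° on from magenta).
- **Tray:** the bottle touched down at the expected height and was released. The last picture shows it upright in the tray. The arm's last reading put it within about 3 mm of the tray's centre, and the gripper was some 12 cm up, touching nothing.
- **Other objects:** in the last views everything else is where it started. I judged this by eye and did not measure it. No check failed.

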